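Move the drinks stall's canister row to the fresh rack

TASK

The rubber mats of the rack with the four canisters are due for washing, so move all four canisters over to the empty rack in the same left-to-right order, one in each compartment, so that the staff find every one in its usual place. Stand each upright and fully down on the mat of its compartment; do not tip any over on the way, and do not push the orange lid, the portion cup or the pump bottle away.

Things in the scene. Friction and masses are not known exactly. Their poses are not given: they have to be found in the camera images.
- shaker: Round stainless powder shaker with a domed, perforated steel top. Straight body 48 mm in diameter up to 74 mm, top of the dome at 94.5 mm. Origin: centre of its underside, z up its axis. Stands at the start on one of the four rubber mats in the full rack (which one varies). About 0.15 to 0.3 kg, shut, does not come apart.
- square_tin: Square stainless canister with a flat metal lid, 46 x 46 mm over both, 82 mm high, side faces along its x and y. Origin: centre of its underside, z up its axis. Stands at the start on one of the four rubber mats in the full rack (which one varies). About 0.15 to 0.3 kg, shut, does not come apart. Turned by at most 0.15 rad from the rack.
- tall_tin: Slim round stainless canister, the tallest: body 40 mm in diameter up to 88 mm, then a narrower black screw cap, 33 mm in diameter, to 105 mm. Origin: centre of its underside, z up its axis. Stands at the start on one of the four rubber mats in the full rack (which one varies). About 0.15 to 0.3 kg, shut, does not come apart.
- knob_tin: Low round stainless canister, 50 mm in diameter, with a flat metal lid (top at 66 mm, same diameter) and on it a black knob 20 mm in diameter whose top is at 82 mm. Origin: centre of its underside, z up its axis. Stands at the start on one of the four rubber mats in the full rack (which one varies). About 0.15 to 0.3 kg, shut, does not come apart.
- full_rack: Fixed steel rack holding the canisters at the start. Four square compartments in a row, 68 x 68 mm inside, centres at y = +120, +40, -40, -120 mm, x = 0; rim and 12 mm dividers 37 mm high; a 4 mm rubber mat on each floor, its top at 11 mm. 320 x 77 mm, wire handle loops 25 mm beyond the ends. Origin: centre of its underside; +y is left along the row, yaw within 0.25 rad. 
- empty_rack: Fixed steel rack, the same model, empty at the start. Four square compartments in a row, 68 x 68 mm inside, centres at y = +120, +40, -40, -120 mm, x = 0; rim and 12 mm dividers 37 mm high; a 4 mm rubber mat on each floor, its top at 11 mm. 320 x 77 mm, wire handle loops 25 mm beyond the ends. Origin: centre of its underside; +y is left along the row, yaw within 0.25 rad. 
- mat_shaker: Fixed black ribbed rubber mat, 66 x 66 x 4 mm, in one compartment of the full rack: the one in which the domed shaker stands at the start. It stays where it is, and so marks that canister's old place. All four mats look alike. Origin: centre of its underside, 7 mm above the rack's origin; y along the row, to the left.
- mat_square_tin: Fixed black ribbed rubber mat, 66 x 66 x 4 mm, in one compartment of the full rack: the one in which the square canister stands at the start. It stays where it is, and so marks that canister's old place. All four mats look alike. Origin: centre of its underside, 7 mm above the rack's origin; y along the row, to the left.
- mat_tall_tin: Fixed black ribbed rubber mat, 66 x 66 x 4 mm, in one compartment of the full rack: the one in which the tall slim canister stands at the start. It stays where it is, and so marks that canister's old place. All four mats look alike. Origin: centre of its underside, 7 mm above the rack's origin; y along the row, to the left.
- mat_knob_tin: Fixed black ribbed rubber mat, 66 x 66 x 4 mm, in one compartment of the full rack: the one in which the low canister with the knob stands at the start. It stays where it is, and so marks that canister's old place. All four mats look alike. Origin: centre of its underside, 7 mm above the rack's origin; y along the row, to the left.
- jar_lid: Bystander: loose orange screw lid lying flat, 92 mm in diameter, 16 mm high, left of the racks. Origin: centre of its underside.
- portion_cup: Bystander: loose small white lidded portion cup, 72 mm in diameter at the lid, 47 mm high, left of the racks. Origin: centre of its underside.
- pump_bottle: Bystander: loose amber bottle with a black pump, 66 mm in diameter, 190 mm high, right of the racks. Origin: centre of its underside.
Mind the look-alikes: they are no part of the job. Leave any blue or pink look-alike of the tall_tin alone.

How it is judged (in metres and radians):
At the end, for the whole second after the job is handed in: Each canister stands, released and at rest, in the compartment of the empty rack with the same place in the row as the one it came from: within 16 mm of the compartment's centre along and across the row, on its mat (5 to 17 mm above the rack's origin), upright within 0.1 rad (((y of mat_shaker in the frame of full_rack between 0.09 and 0.15 m and y of shaker in the frame of empty_rack between 0.104 and 0.136 m) or (y of mat_shaker in the frame of full_rack between 0.01 and 0.07 m and y of shaker in the frame of empty_rack between 0.024 and 0.056 m) or (y of mat_shaker in the frame of full_rack between -0.07 and -0.01 m and y of shaker in the frame of empty_rack between -0.056 and -0.024 m) or (y of mat_shaker in the frame of full_rack between -0.15 and -0.09 m and y of shaker in the frame of empty_rack between -0.136 and -0.104 m)) and x of shaker in the frame of empty_rack between -0.016 and 0.016 m and z of shaker in the frame of empty_rack between 0.005 and 0.017 m and angle between each of shaker, square_tin, tall_tin, knob_tin's own z axis and vertical below 0.1 rad and linear speed of each of shaker, square_tin, tall_tin, knob_tin below 0.02 m/s and angular speed of each of shaker, square_tin, tall_tin, knob_tin below 0.2 rad/s and ((y of mat_square_tin in the frame of full_rack between 0.09 and 0.15 m and y of square_tin in the frame of empty_rack between 0.104 and 0.136 m) or (y of mat_square_tin in the frame of full_rack between 0.01 and 0.07 m and y of square_tin in the frame of empty_rack between 0.024 and 0.056 m) or (y of mat_square_tin in the frame of full_rack between -0.07 and -0.01 m and y of square_tin in the frame of empty_rack between -0.056 and -0.024 m) or (y of mat_square_tin in the frame of full_rack between -0.15 and -0.09 m and y of square_tin in the frame of empty_rack between -0.136 and -0.104 m)) and x of square_tin in the frame of empty_rack between -0.016 and 0.016 m and z of square_tin in the frame of empty_rack between 0.005 and 0.017 m and ((y of mat_tall_tin in the frame of full_rack between 0.09 and 0.15 m and y of tall_tin in the frame of empty_rack between 0.104 and 0.136 m) or (y of mat_tall_tin in the frame of full_rack between 0.01 and 0.07 m and y of tall_tin in the frame of empty_rack between 0.024 and 0.056 m) or (y of mat_tall_tin in the frame of full_rack between -0.07 and -0.01 m and y of tall_tin in the frame of empty_rack between -0.056 and -0.024 m) or (y of mat_tall_tin in the frame of full_rack between -0.15 and -0.09 m and y of tall_tin in the frame of empty_rack between -0.136 and -0.104 m)) and x of tall_tin in the frame of empty_rack between -0.016 and 0.016 m and z of tall_tin in the frame of empty_rack between 0.005 and 0.017 m and ((y of mat_knob_tin in the frame of full_rack between 0.09 and 0.15 m and y of knob_tin in the frame of empty_rack between 0.104 and 0.136 m) or (y of mat_knob_tin in the frame of full_rack between 0.01 and 0.07 m and y of knob_tin in the frame of empty_rack between 0.024 and 0.056 m) or (y of mat_knob_tin in the frame of full_rack between -0.07 and -0.01 m and y of knob_tin in the frame of empty_rack between -0.056 and -0.024 m) or (y of mat_knob_tin in the frame of full_rack between -0.15 and -0.09 m and y of knob_tin in the frame of empty_rack between -0.136 and -0.104 m)) and x of knob_tin in the frame of empty_rack between -0.016 and 0.016 m and z of knob_tin in the frame of empty_rack between 0.005 and 0.017 m); the robot touches nothing.
It fails at once if a canister is tipped over (more than 35 degrees from upright) (angle between any of shaker, square_tin, tall_tin, knob_tin's own z axis and vertical above 0.61 rad).
It fails at once if the orange lid is pushed away (more than 30 mm) (distance of jar_lid from where it was at the start of the episode above 0.03 m).
It fails at once if the portion cup is pushed away (more than 30 mm) (distance of portion_cup from where it was at the start of the episode above 0.03 m).
It fails at once if the pump bottle is pushed away (more than 30 mm) (distance of pump_bottle from where it was at the start of the episode above 0.03 m).
It also fails if it takes over 88 s, if anything falls off the work surface, if the arm or the gripper's body presses on something with over 40 N, if the wrist force passes 120 N, or if a joint passes its speed limit or range.

ROBOT

A 6-joint arm with a two-finger parallel gripper is mounted at the origin on the work surface. World frame = base frame: x ahead of the robot, y to its left, z up, the work surface at z = 0. Lengths are in mm, angles in rad, forces in N, time in s.
With the tool pointing down it reaches from about 250 to 775 mm from the base axis. Payload 4 kg.
Tool frame: the origin (TCP) lies between the finger pads; the fingertips stand 11 mm ahead of it and the grasp point (between the pads) lies 8 mm behind it (tip_extent is the distance from the TCP to the fingertips, in mm); z points along the fingers, y is the line along which they close (so a half turn about z gives the same grasp; the last joint's range is limited). The gripper opens to 85 mm and grips with 20 to 120 N. Pads are 22 mm wide; open, the fingers measure 114 mm over their backs; the gripper's body (76 mm by 85 mm) begins 54 mm behind the grasp point. The pads swing forward as they close: fully open they stand 13 mm farther back than shut.
Start: joints at [-1.436, 0.087, 1.371, -0, 1.684, -0.103], TCP at [129.556, -534.539, 242.341] pointing down, gripper open.
Joint ranges: [-3.1, 3.1], [-0.76, 2.03], [0.27, 2.55], [-1.08, 4.22], [0.17, 2.65], [-2.57, 2.57]. Speed limits (rad/s): [2.79, 2.79, 3.14, 3.14, 3.14, 3.14].

INTERFACE

Orientations are given as a rotation vector (axis times angle).
In Python, from plant import * gives the robot as it stands. Calls block until the motion is done:
- reach(position, orientation): joint-space move of the TCP to a pose.
- line_to(position, rotation=None, vel=150, force_limit=None): straight line of the TCP; rotation=None keeps the orientation; vel is the mean speed in mm/s. With force_limit (N) it stops when the force on the tool has changed by that much, and returns True; else False.
- move_j(angles): joint-space move.
- let_go() and close(strength=None): open the fingers fully, or close them until they stop; strength is the grip in N (None keeps the last).
- sleep(seconds).
- solve_ik(position, orientation): joint angles nearest the present ones, or None.
- read_state(): the state.
- camera(name): name is "scene" or "side" or "wrist"; returns a dict with "image" (400x640x3 uint8, red, green, blue), "z_map" (400x640 float32, mm along the optical axis (not along the pixel's ray), 0 where there is no reading), "vfov" (degrees; the focal length in pixels is half the picture's height over the tangent of half this angle, whatever the lens; pixels are square), "cx", "cy" (the principal point, pixels), "distortion" ([k1, k2, p1, p2, k3] as OpenCV has them; the pictures are not rectified), "R" (3x3) and "t" (3): a world point X has camera coordinates R X + t; the wrist camera has in their place "hand_eye" (4x4, takes a point from camera to tool coordinates, whose origin is the TCP and whose axes are the flange's). Camera axes: x right, y down, z forward; pixel columns grow to the right and rows downward; lengths in mm; the calibration is good to about 2 mm. A picture is of the moment at which its call begins: read the wrist's pose just before it.
A pose or a line that the arm cannot do raises MotionError and nothing moves.
- hand_in(): hands the job in; it is judged then, once.
Trained networks look in a picture, given as the dict that the camera call returned (one of the last four; its "shot" number tells which), for a name from the list of things; names that differ only in an ending like _2 or _b are one class to them, and where a whole thing is asked for, a point or a joint stands for the part that bears it (a point fixed in the world has none). Each returns a list of dicts, best first, with "score" (0 to 1); they miss things now and then, are a little off and sometimes report something else, mostly with a low value. They report only what shows in the picture. A call takes as long as a camera call. They do not tell look-alikes from the thing itself.
- look_for(picture, thing): "position" ([column, row] as shares, 0 to 1, of the picture: columns of its width, rows of its height, amid what is visible of it).
The state is a dict: "time_s": time; "joint_positions": joint angles; "qvel": joint speeds; "tau": joint torques, N m; "position": TCP position; "orientation": TCP orientation; "ft_force": force on the tool from outside, world axes, zero at the start; "torque": the same for the moment, N m; "width": finger opening in mm; "gripper_force": force on a finger pad.
Only numpy, scipy, OpenCV 4.12 (cv2) and the standard library are available. Lean on these libraries where they do the work, as an engineer would, in place of code of your own. Each camera call takes 0.05 s, during which the arm holds its last target. There are 200 camera calls.

## Working session

There is one attempt and no reset: what is moved stays moved. The work goes in short steps, each a Python script; the robot and the scene stay as the last script left them, time stands still between calls to the robot, and variables do not carry over. Pictures are saved under pics/ and viewed, at most 14 in all, crops included, and the job is handed in when it is done.

```bash
mkdir -p pics
cat > a.py <<'E'
from plant import *
import pickle,cv2
for n in("scene","side"):
    c=camera(n); pickle.dump(c,open(n+".pkl","wb")); cv2.imwrite(f"pics/{n}0.png",c["image"][...,::-1])
    print(n,c["vfov"],c["cx"],c["cy"],c["distortion"],c["R"],c["t"],(c["z_map"]>0).mean())
    for k in ["shaker","square_tin","tall_tin","knob_tin","full_rack","empty_rack"]:
        print(k,[(round(d["score"],2),round(d["position"][0]*640),round(d["position"][1]*400)) for d in look_for(c,k)])
print(read_state())
E
python3 a.py; ls
```

```text
scene 55.07742006361712 324.06190505601626 203.37692376465841 [-0.01136151  0.          0.          0.          0.        ] [[-0.0658382   0.99782876 -0.00176003]
 [ 0.79597446  0.05145571 -0.60313927]
 [-0.60173914 -0.04111055 -0.79763396]] [  27.72150554 -387.7521209  1437.66934055] 0.99577734375
shaker [(0.76, 368, 184), (0.6, 457, 207)]
square_tin [(0.9, 319, 186)]
tall_tin [(0.92, 347, 179), (0.58, 372, 157), (0.56, 410, 212)]
knob_tin [(0.66, 291, 188), (0.56, 470, 242)]
full_rack [(0.81, 332, 196)]
empty_rack [(0.67, 298, 245)]
side 47.35981969407253 321.50124859782284 203.50762159756525 [-0.11679823  0.          0.          0.          0.        ] [[ 0.97013259 -0.24184508  0.01880757]
 [-0.13125339 -0.58854505 -0.79773885]
 [ 0.20399831  0.77144389 -0.60270972]] [-509.48326592   92.52742823 1064.899492  ] 0.996046875
shaker [(0.7, 276, 167)]
square_tin [(0.59, 300, 200)]
tall_tin [(0.86, 251, 208), (0.73, 242, 173), (0.67, 306, 148)]
knob_tin [(0.85, 312, 226), (0.24, 301, 234)]
full_rack [(0.92, 296, 229)]
empty_rack [(0.97, 379, 215)]
{'time_s': 0.7, 'joint_positions': array([-1.43611157e+00,  8.71445433e-02,  1.37067083e+00, -2.43370494e-05,
        1.68358941e+00, -1.03107817e-01]), 'qvel': array([-0.00083467,  0.00045402,  0.00231108, -0.0009496 , -0.00179197,
        0.00054529]), 'tau': array([ 1.04107787e-04, -3.51588178e+01, -3.13379073e+01, -1.20730920e-04,
        2.60076677e-04,  1.20954007e-05]), 'position': array([ 129.54386477, -534.54999254,  242.38603686]), 'orientation': array([ 3.11922712e+00,  3.72617680e-01, -3.33194685e-05]), 'ft_force': array([-0.43988118,  0.85068731, -0.23179463]), 'torque': array([0.00780582, 0.0160613 , 0.02187303]), 'gripper_force': 0.0, 'width': 85.52495641641038}
a.py
pics
scene.pkl
side.pkl
```

View pics/scene0.png

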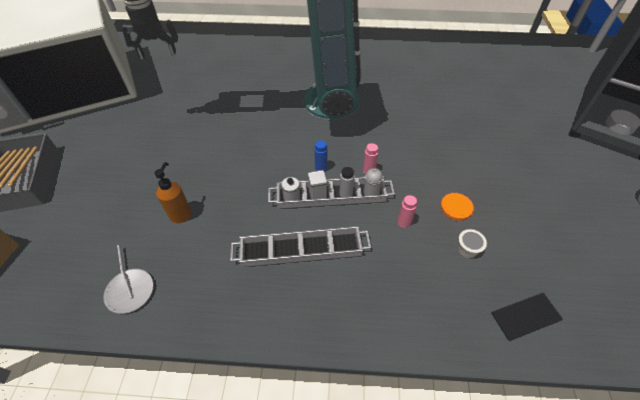

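View pics/side0.png

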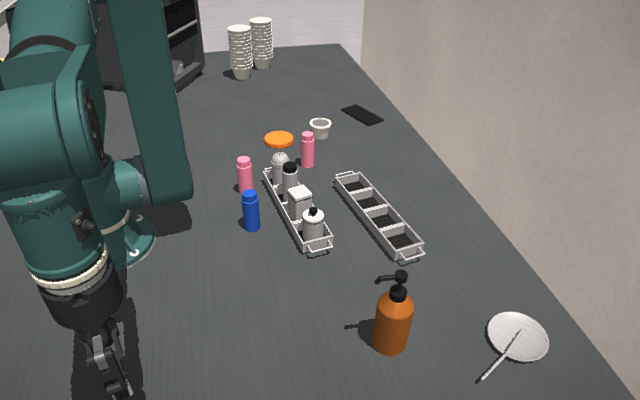

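Order from the left (+y, right in the scene image): shaker (374,183), tall (347,182), square (318,185), knob (291,189); a pink look-alike stands just behind at (371,158), a blue one at (321,155), another pink one at (408,212). The empty rack is at (300,246). Next: rough positions, then wrist views.

```bash
cat > h.py <<'E'
import numpy as np,cv2,pickle
from scipy.spatial.transform import Rotation as Ro
def K(c):
    f=200/np.tan(np.radians(c["vfov"])/2); return np.array([[f,0,c["cx"]],[0,f,c["cy"]],[0,0,1]])
def ext(c):  # camera->world
    if "R" in c: R=np.array(c["R"]).T; return R,-R@np.array(c["t"])
    H=np.array(c["hand_eye"]); W=Ro.from_rotvec(c["ori"]).as_matrix()
    return W@H[:3,:3], W@H[:3,3]+c["pos"]
def px(c,u,v,z):  # world point at height z
    d=cv2.undistortPoints(np.array([[[u,v]]],float),K(c),np.array(c["distortion"]))[0,0]
    R,o=ext(c); r=R@np.array([*d,1]); return o+r*(z-o[2])/r[2]
def cloud(c):
    v,u=np.mgrid[:400,:640]; p=np.stack([u,v],-1).reshape(-1,1,2).astype(float)
    d=cv2.undistortPoints(p,K(c),np.array(c["distortion"]))[:,0]
    z=c["z_map"].reshape(-1,1); R,o=ext(c)
    P=(np.c_[d,np.ones(len(d))]*z)@R.T+o; P[z[:,0]==0]=np.nan; return P.reshape(400,640,3)
def down(yaw):  # tool z down, tool y at yaw from world... x axis = (cos,sin)
    c,s=np.cos(yaw),np.sin(yaw)
    return Ro.from_matrix(np.array([[c,s,0],[s,-c,0],[0,0,-1.]])).as_rotvec()
E
python3 - <<'E'
from h import *
s=pickle.load(open("scene.pkl","rb"));P=cloud(s)
for n,u,v,z in[("full",332,188,37),("emptyL",370,238,37),("emptyR",231,246,37),("shaker",374,173,90),("tall",347,173,100),("sq",318,178,82),("knob",291,183,75),("pinkB",371,149,100),("blue",321,147,100),("pinkR",409,202,100),("lid",457,206,16),("bottle",165,183,170)]:
    print(n,px(s,u,v,z).round(),P[v,u].round())
from plant import *
print(down(0),solve_ik([450,0,420],down(0)),solve_ik([450,0,420],down(np.pi/2)),solve_ik([450,0,420],down(-np.pi/2)))
print(camera("wrist")["hand_eye"])
E
```

```text
full [456.  26.  37.] [456.  26.  36.]
emptyL [623. 137.  37.] [598. 141.  -2.]
emptyR [ 672. -230.   37.] [ 651. -241.    2.]
shaker [437. 144.  90.] [453. 142. 108.]
tall [451.  67. 100.] [467.  67. 118.]
sq [459. -15.  82.] [466. -14.  91.]
knob [477. -91.  75.] [487. -89.  88.]
pinkB [351. 136. 100.] [355. 135. 104.]
blue [352. -14. 100.] [356. -13. 104.]
pinkR [543. 235. 100.] [546. 234. 104.]
lid [483. 393.  16.] [484. 393.  17.]
bottle [ 576. -394.  170.] [ 557. -409.  145.]
[3.14159265 0.         0.        ] [-1.26111796e-01 -1.01191141e-01  1.20620884e+00 -4.44089210e-16
  2.03657495e+00  1.44468453e+00] [-1.26111796e-01 -1.01191141e-01  1.20620884e+00 -4.44089210e-16
  2.03657495e+00 -1.26111796e-01] None
[[ 1.12366115e-03 -9.47936142e-01 -3.18458489e-01  8.22219671e+01]
 [ 9.99998957e-01  7.76102134e-04  1.21825836e-03 -2.54569691e-01]
 [-9.07674818e-04 -3.18459525e-01  9.47936025e-01 -1.31583370e+02]
 [ 0.00000000e+00  0.00000000e+00  0.00000000e+00  1.00000000e+00]]
```

```bash
cat > b.py <<'E'
from plant import *
from h import *
for n,p in(("wf",[440,27,400]),("we",[600,-47,400])):
    q=solve_ik(p,down(0.15)); print(n,q)
    reach(p,down(0.15)); sleep(.3)
    s=read_state(); c=camera("wrist"); c["pos"]=s["position"];c["ori"]=s["orientation"]
    pickle.dump(c,open(n+".pkl","wb")); cv2.imwrite(f"pics/{n}.png",c["image"][...,::-1])
    print(s["time_s"],s["position"],c["vfov"],c["distortion"])
    if n=="wf":
        for k in ["shaker","square_tin","tall_tin","knob_tin"]:
            print(k,[(round(d["score"],2),round(d["position"][0]*640),round(d["position"][1]*400)) for d in look_for(c,k)])
E
python3 b.py
```

```text
wf [-6.74634801e-02 -1.32375465e-01  1.27456381e+00 -4.44089210e-16
  1.99940431e+00  1.35333285e+00]
3.4 [440.06298668  26.65988999 399.85123366] 62.742652810236976 [-0.03693584  0.          0.          0.          0.        ]
shaker [(0.64, 236, 140)]
square_tin [(0.65, 351, 141), (0.45, 69, 0)]
tall_tin [(0.8, 234, 204), (0.8, 334, 217), (0.6, 292, 139), (0.55, 172, 58)]
knob_tin [(0.65, 403, 138)]
we [-1.72358124e-01  2.35549525e-01  8.89541698e-01 -4.44089210e-16
  2.01650143e+00  1.24843820e+00]
4.6917 [599.12151721 -46.27400162 401.54660992] 62.742652810236976 [-0.03693584  0.          0.          0.          0.        ]
```

View pics/wf.png

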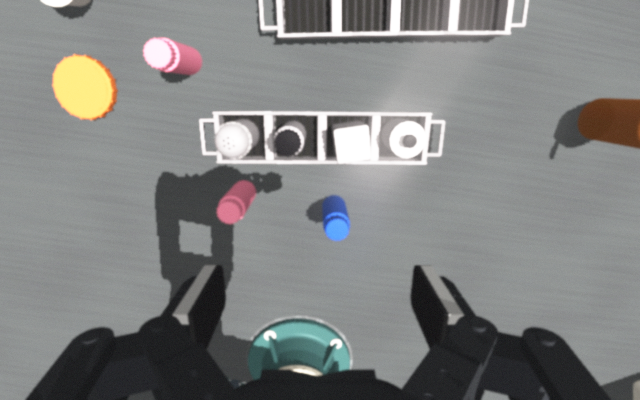

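View pics/we.png

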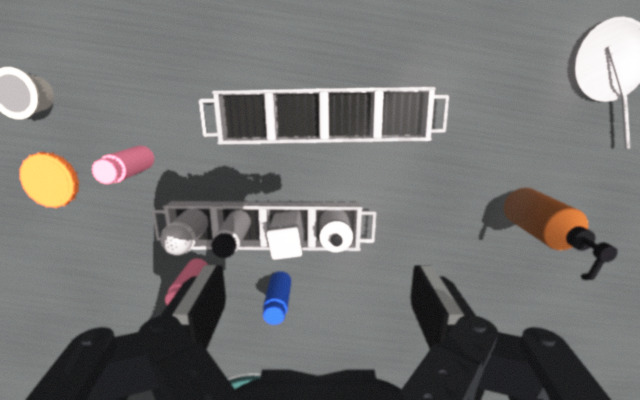

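Run:
```python
from h import *
for n in("wf","we"):
    c=pickle.load(open(n+".pkl","rb"));P=cloud(c).reshape(-1,3)
    z=P[:,2]; print(n,"hist",np.histogram(z,np.arange(-12,130,4)))
    m=(z>32)&(z<42)&(abs(P[:,0]-(456 if n=="wf" else 648))<75)&(abs(P[:,1]-(26 if n=="wf" else -47))<230)
    (cx,w,a)=cv2.minAreaRect(P[m][:,:2].astype(np.float32)); print(cx,w,a,m.sum())
    if n=="wf":
      for k,g,lo,hi in(("shaker",(437,144),88,120),("tall",(451,67),105,125),("sq",(459,-15),84,105),("knob",(477,-91),68,105),("knobtop",(477,-91),86,105)):
        m=(z>lo)&(z<hi)&(np.hypot(P[:,0]-g[0],P[:,1]-g[1])<38); Q=P[m]
        print(k,m.sum(),np.median(Q[:,2]),Q[:,2].max(),cv2.minEnclosingCircle(Q[:,:2].astype(np.float32)),cv2.minAreaRect(Q[:,:2].astype(np.float32)))
```

```text
wf hist (array([    0,     9, 98022, 88927,   519,  7567,  5219,  2136,   738,
        1053,  1029,  3479,  1895,   376,   536,   351,   365,   353,
         350,   348,   361,   380,  1054,   333,   615,   565,  1435,
         536,   849,  1366,    81,   307,   230,    12,    18]), array([-12,  -8,  -4,   0,   4,   8,  12,  16,  20,  24,  28,  32,  36,
        40,  44,  48,  52,  56,  60,  64,  68,  72,  76,  80,  84,  88,
        92,  96, 100, 104, 108, 112, 116, 120, 124, 128]))
(457.6862487792969, 46.47550964355469) (376.9422607421875, 133.10203552246094) 87.87149810791016 2802
shaker 932 100.56827628786851 107.45630459366748 ((442.1705627441406, 143.4456787109375), 23.25420379638672) ((442.5812072753906, 143.33009338378906), (44.799072265625, 45.166725158691406), 66.15153503417969)
tall 541 115.85533317883113 118.47747009376104 ((455.0484924316406, 68.10956573486328), 17.269878387451172) ((455.13262939453125, 68.21997833251953), (32.65513610839844, 33.49402618408203), 53.493350982666016)
sq 1156 92.85976557973592 95.17078136466557 ((462.30731201171875, -16.34602165222168), 30.48
[... 416 characters left out ...]
150634766) ((478.3778381347656, -92.68570709228516), (18.8205509185791, 18.762577056884766), 3.152351140975952)
we hist (array([    0,    10, 95371, 88114,  2681,  8761,  4098,  1811,   899,
        1162,  1043,  3550,  1656,   314,  1671,   484,   272,   289,
         293,   305,   302,   410,   790,   292,   490,   598,  1070,
         427,   664,   871,   212,   519,   356,   211,   179]), array([-12,  -8,  -4,   0,   4,   8,  12,  16,  20,  24,  28,  32,  36,
        40,  44,  48,  52,  56,  60,  64,  68,  72,  76,  80,  84,  88,
        92,  96, 100, 104, 108, 112, 116, 120, 124, 128]))
(649.6563110351562, -48.07685852050781) (77.52381896972656, 323.1043395996094) 9.764931678771973 2931
```

The wrist depth data matches the known heights (93/93, 77/77, 116/116) and diameters, and gives the empty rack at (649.7, -48.1) with yaw 0.170. I'll move the square tin first, then check it.

```bash
cat > m.py <<'E'
from plant import *
from h import *
E0=np.array([649.7,-48.1]);EY=0.1704
# name: xy, pick yaw, slot y, TCP z
T=dict(square=((462.3,-16.4),0.292,-40,60),tall=((455.1,68.2),0.155,40,65),shaker=((442.3,143.4),0.155,120,60),knob=((478.3,-92.7),0.155,-120,55))
def move(n):
    xy,ps,sy,z=T[n]; xy=np.array(xy); o=down(np.pi/2+ps); oe=down(np.pi/2+EY)
    tg=E0+sy*np.array([-np.sin(EY),np.cos(EY)])
    let_go()
    reach([*xy,190],o)
    line_to([*xy,z+20],vel=200)
    if line_to([*xy,z],vel=60,force_limit=15): print("touch on approach",read_state()["position"])
    close(60); s=read_state(); print(n,"grip",s["width"],s["gripper_force"])
    line_to([*xy,z+125],vel=150); print("lifted",read_state()["width"])
    line_to([*tg,z+125],oe,vel=200)
    line_to([*tg,z+12],vel=150)
    h=line_to([*tg,z-2],vel=30,force_limit=8); s=read_state(); print("down",h,s["position"]-[*tg,z],s["width"],s["ft_force"])
    let_go(); sleep(.2)
    line_to([*tg,190],vel=200); s=read_state(); print("t",s["time_s"])
def look(n,p=(600,-47,400)):
    reach(list(p),down(0.15)); sleep(.3); s=read_state(); c=camera("wrist"); c["pos"]=s["position"];c["ori"]=s["orientation"]
    pickle.dump(c,open(n+".pkl","wb")); cv2.imwrite(f"pics/{n}.png",c["image"][...,::-1])
    P=cloud(c).reshape(-1,3); d=P[:,:2]-E0; cs,sn=np.cos(EY),np.sin(EY)
    x=d[:,0]*cs+d[:,1]*sn; y=-d[:,0]*sn+d[:,1]*cs
    for k,sy,lo,hi in(("shaker",120,88,120),("tall",40,105,125),("square",-40,84,105),("knob",-120,68,88)):
        m=(P[:,2]>lo)&(P[:,2]<hi)&(abs(x)<38)&(abs(y-sy)<38)
        if m.sum()>50: print(k,m.sum(),np.median(P[m,2]).round(1),P[m,2].max().round(1),np.round(cv2.minAreaRect(np.c_[x,y-sy][m].astype(np.float32))[0],1))
    print("t",read_state()["time_s"])
E
python3 -c "
from m import *
for n,(xy,ps,sy,z) in T.items():
    tg=E0+sy*np.array([-np.sin(EY),np.cos(EY)]); print(n,tg,[solve_ik([*a,b],down(np.pi/2+p)) is not None for a,p in((xy,ps),(tg,EY)) for b in(z,z+125)])
move('square');look('l1')"
```

```text
square [656.48306278 -87.5206806 ] [True, True, True, True]
tall [642.91693722  -8.6793194 ] [True, True, True, True]
shaker [629.35081167  70.16204181] [True, True, True, True]
knob [ 670.04918833 -166.36204181] [True, True, True, True]
square grip 45.35622318598673 61.90250515937805
lifted 45.19966833606592
down True [ 0.23178587 -0.21565555  0.37646076] 45.53195765881239 [-0.4485066  -0.758833    3.70412498]
t 13.0833
square 1270 93.1 96.3 [-0.  -0.2]
t 14.8833
```

Square tin is centred to 0.2 mm with its top at 93 mm. Now the other three.

```bash
python3 -c "
from m import *
for n in('tall','knob','shaker'): move(n)
look('l2')"
```

```text
tall grip 38.971374243237314 60.14890193939209
lifted 39.16878867385973
down True [ 0.35802417 -0.06772269  0.48847352] 38.71401369352002 [-0.32222921  0.72035121  4.85636341]
t 22.9917
knob grip 48.52475465127379 62.462058663368225
lifted 48.6919737095913
down True [ 0.49067455 -0.23247991  0.73935034] 48.53082466594802 [-0.24700763 -0.44989672  5.1952148 ]
t 30.5917
shaker grip 46.91766902014593 61.926562786102295
lifted 46.7911422569089
down True [ 0.50955296 -0.0208246   0.64473062] 46.79951778323728 [0.15369782 0.44074072 4.35780785]
t 38.8167
shaker 995 100.7 107.8 [0.7 0.1]
tall 593 115.9 118.6 [-0.3  0.2]
square 1269 93.1 95.9 [-0.2 -0.4]
knob 930 77.0 87.8 [0.7 0.7]
t 40.425
```

View pics/l2.png

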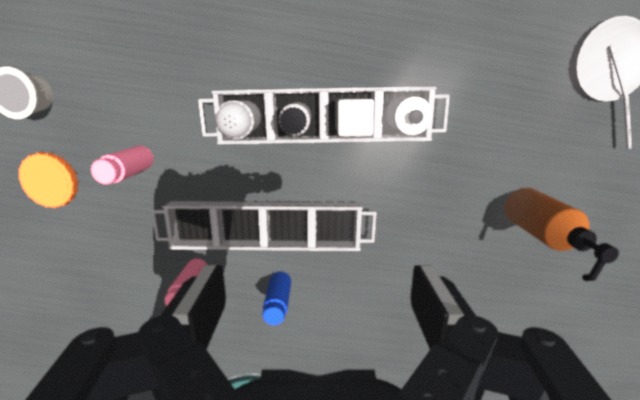

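All four canisters stand upright in the new rack in the right order (shaker at 235,118, tall at 293,118, square at 355,117, knob at 413,116), and the lid, cup, bottle and look-alikes have not moved.

```bash
python3 -c "
from plant import *
print(hand_in())"
```

```text
the job is handed in; nothing more can be done
None
```

I moved all four canisters to the empty rack in their original order and handed the job in; the last wrist view showed each within about 1 mm of its compartment centre, upright and fully down, with the bystanders where they were.

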